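Loosen the left-hand nut of the foot-grinding stone

ROBOT

A 7-joint arm with a two-finger parallel gripper is mounted at the origin on a cart in front of the work surface, level with it; the furniture and walls round the work are solid. World frame = base frame: x ahead of the robot, y to its left, z up, the work surface at z = 0. Lengths are in m, angles in rad, forces in N, time in s.
With the tool pointing down it reaches from about 0.4 to 0.85 m from the base axis. Payload 10.4 kg.
Tool frame: the origin (TCP) lies midway between the tips of the shut fingers; the grasp point (between the pads) lies 19 mm behind it; z points along the fingers, y is the direction in which the jaws open and shut (so a half turn about z gives the same grasp; the last joint's range is limited). The gripper opens to 87 mm and grips with 3 to 60 N. Pads are 19 mm wide; open, the fingers measure 117 mm over their backs; the gripper's body (75 mm by 190 mm) begins 51 mm behind the grasp point.
Start: joints at [-1.263, 0.332, -0.065, 1.46, 0.022, 1.35, -0.088], TCP at [0.203, 0.591, 0.223] pointing down, gripper open.
Joint ranges: [-2.6, 2.6], [-0.5, 2.12], [-1.47, 1.34], [0.16, 2.42], [-1.27, 4.41], [0.06, 2.06], [-2.6, 2.6]. Speed limits (rad/s): [2.22, 2.22, 2.79, 2.79, 3.14, 3.14, 3.14].

INTERFACE

Orientations are given as a unit quaternion [x, y, z, w].
In Python, from bench import r gives the robot as it stands.
- The arm moves only by the tool step_arm, never from a script. Its argument "increments" is a list of rows, each a list of 2 entries, a list of its own where there are three numbers: the shift along the tool's x, y, z in m, then the turn, a rotation vector about the tool's x, y, z in rad. A call has 1 to 5 rows; each row is the pose to reach, as a shift and turn from the pose measured when the call began, along the tool's axes at that moment; what a row does not reach only later rows make up. A row lasts 1/10 s, in which the tool goes at most 50 mm and 8.59 degrees, less where a joint would pass 70% of its speed; a pose out of reach is approached as far as the arm can. A call with a gripper value outside its range is refused whole. "hand" is the closure, from -1 (fully open) to 1 (shut), so that 0 is half open, set as the call begins (left out, the last holds). The fingers move at their own pace and stop on an object; "grip_force" is the grip in N (left out, the last holds). Time passes only in rows, so rows that repeat a pose let the fingers close. It gives the time, the measured TCP pose, the force and the opening at its end, in the units of the state.
- r.read_state(): the state, without advancing time (a new reading comes with each control period).
- r.camera(name): name is "scene" or "side" or "wrist"; returns a dict with "pixels" (384x512x3 uint8, blue, green, red), "camera_matrix" (3x3 intrinsics, pixels), "k1" (the pictures are not rectified: a ray, as slopes to the right and down, at radius r is drawn at 1 + k1 r^2 times it, then the intrinsics apply), "extrinsics" (4x4, takes a point from camera to world coordinates). Camera axes: x right, y up, looking along -z (the intrinsics and any distortion apply to the point x, -y, -z); pixel columns grow to the right and rows downward; lengths in m; the calibration is good to about 2 mm. A picture is of the moment at which its call begins. There is no depth.
- r.close_job(): hands the job in, once; it reports no verdict.
The state is a dict: "time": time; "joint_positions": joint angles; "joint_vel": joint speeds; "joint_torque": joint torques, N m; "ee_pos": TCP position; "eef_rot": TCP orientation; "ft_force": force on the tool from outside, world axes, zero at the start; "torque": the same for the moment, N m; "width": finger opening in m.
Only numpy, scipy, OpenCV 4.12 (cv2) and the standard library are available. Lean on these libraries where they do the work, as an engineer would, in place of code of your own. Each camera call takes 0.05 s, during which the arm holds its last target.

TASK

The green grinding stone for pot feet has to be changed. Loosen the wing nut that holds it by at least a sixth of a turn and let go of it; mind that this nut has a left-hand thread, so do not tighten it further. Leave the nut of the cork polishing disc next to it as it is.

Things in the scene. Friction and masses are not known exactly. Their poses are not given: they have to be found in the camera images.
- stone_nut_grip (a point): Black wing nut on the vertical stud of the dark green grinding stone (disc 140 mm across, top face 88 mm above the worktop, locked). Its flat-sided bar is 64 mm long, 14 thick, 32 high, with its lower edge 11 mm above the stone. The point lies on the turning axis, 13 mm below the bar's top, and turns with the nut: x along the bar, y across its thickness, z up.
- stone_nut (a joint): Turning angle (rad) of the wing nut on the green stone. Left-hand thread: the value grows as the nut is turned clockwise seen from above, which loosens it; anticlockwise tightens it and the value falls. It starts tight at -0.1 to 0.1; it stops at -0.45 and 2.2. Turning takes about 0.08 N m; it stays where it is left.
- cork_nut_grip (a point): Wing nut of the same look, size and axes on the tan cork polishing disc of the other machine, to be left alone. The machines are alike and fixed to the worktop: grey box housings 150 x 140 mm below the disc; which stands left or right varies. The stud stands 5 mm out of each nut; beneath each bar lie a collar and flange up to 24 mm in radius.
- cork_nut (a joint): Turning angle (rad) of the wing nut on the cork disc, an ordinary right-hand thread: the value grows as it is turned anticlockwise seen from above. It starts at 0 and is to stay there.

How it is judged:
At the end, for the whole second after the job is handed in: The green stone's nut stands still, turned clockwise (loosened) to a value above 0.9 rad, which a sixth of a turn reaches from every start; the cork disc's nut is within 0.2 rad of its start (value of joint stone_nut above 0.9 rad and velocity of joint stone_nut between -0.05 and 0.05 rad/s and value of joint cork_nut between -0.2 and 0.2 rad); the robot touches nothing.
It fails at once if the green stone's nut tightened further (its value below -0.35 rad) (value of joint stone_nut below -0.35 rad).
It fails at once if the cork disc's nut turned by more than 0.2 rad (value of joint cork_nut above 0.2 rad or value of joint cork_nut below -0.2 rad).
It also fails if it takes over 32 s, if anything falls off the work surface, if the arm or the gripper's body presses on something with over 40 N, if the wrist force passes 120 N, or if a joint passes its speed limit or range.

## Working session

There is one attempt and no reset: what is moved stays moved. The work goes in short steps, Python scripts to look and compute and a tool call to move; the robot and the scene stay as the last step left them, time stands still between calls to the robot, and variables do not carry over. Pictures are saved under pics/ and viewed, and the job is handed in when it is done.

Besides the shell and the picture viewer there is one more tool, called after "Request:" as a command line: name --argument value ..., lists and objects as JSON in quotes. step_arm: Moves the arm, as the interface text tells. Its arguments: {"type":"object","properties":{"increments":{"type":"array"},"hand":{"type":"number"},"grip_force":{"type":"number"}},"required":["increments"]}

```bash
mkdir -p pics; ls
cat > h.py <<'E'
import numpy as np, cv2, pickle
from bench import r
def snap(n,f):
    c=r.camera(n); cv2.imwrite(f'pics/{f}.png',c['pixels']); pickle.dump(c,open(f'pics/{f}.pkl','wb')); return c
def load(f): return pickle.load(open(f'pics/{f}.pkl','rb'))
def ray(c,u,v):
    K=np.array(c['camera_matrix']);E=np.array(c['extrinsics'])
    d=np.array([(u-K[0,2])/K[0,0],(v-K[1,2])/K[1,1]]);s=d.copy()
    for _ in range(30): s=d/(1+c['k1']*(s@s))
    return E[:3,3],E[:3,:3]@np.array([s[0],-s[1],-1])
def onz(c,u,v,z):
    o,d=ray(c,u,v); return o+d*(z-o[2])/d[2]
def proj(c,p):
    K=np.array(c['camera_matrix']);E=np.array(c['extrinsics'])
    q=E[:3,:3].T@(np.array(p)-E[:3,3]); s=np.array([q[0],-q[1]])/-q[2]; s=s*(1+c['k1']*(s@s))
    return np.array([K[0,0]*s[0]+K[0,2],K[1,1]*s[1]+K[1,2]])
E
python3 - <<'E'
from h import *
for n in('scene','side','wrist'): c=snap(n,n+'0'); print(n,c['k1'],np.round(c['extrinsics'],3).tolist())
print(r.read_state())
a=[load(n+'0')['pixels'] for n in('scene','side')]
E
```

```text
pics
scene -0.0058490945730265784 [[0.791, 0.336, -0.512, 0.082], [-0.612, 0.419, -0.671, -0.634], [-0.011, 0.844, 0.537, 0.59], [0.0, 0.0, 0.0, 1.0]]
side -0.015782222631757832 [[0.916, 0.238, -0.322, 0.262], [-0.401, 0.537, -0.742, -0.695], [-0.004, 0.809, 0.588, 0.638], [0.0, 0.0, 0.0, 1.0]]
wrist -0.07657062645461757 [[0.324, -0.906, -0.271, 0.127], [0.946, 0.31, 0.095, 0.618], [-0.002, -0.287, 0.958, 0.384], [0.0, 0.0, 0.0, 1.0]]
{'time': 0.15, 'joint_positions': array([-1.26257762,  0.33273948, -0.06472509,  1.4607154 ,  0.02161798,
        1.34991439, -0.08850546]), 'joint_vel': array([ 1.26661077e-03, -6.64637148e-04, -7.98296034e-06, -3.73579134e-03,
       -2.60148550e-03,  1.75237738e-03, -8.62622092e-04]), 'joint_torque': array([ 6.64271338e-04, -6.23638058e+01,  2.44244275e-02, -3.90140641e+01,
       -6.13669306e-02,  3.73070058e-02,  1.11001336e-04]), 'ee_pos': array([0.20290987, 0.59084384, 0.22194455]), 'eef_rot': array([ 1.64637137e-01,  9.86354055e-01, -5.36677919e-04, -6.17216259e-05]), 'ft_force': array([ 0.73180353, -0.33946372,  0.29662944]), 'torque': array([ 0.02797167, -0.00949756, -0.01338461]), 'width': 0.08683620764444247}
```

View pics/scene0.png

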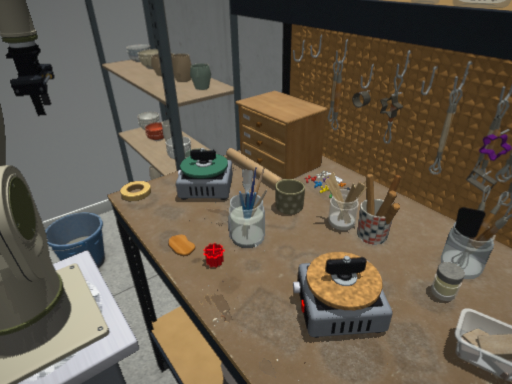

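View pics/side0.png

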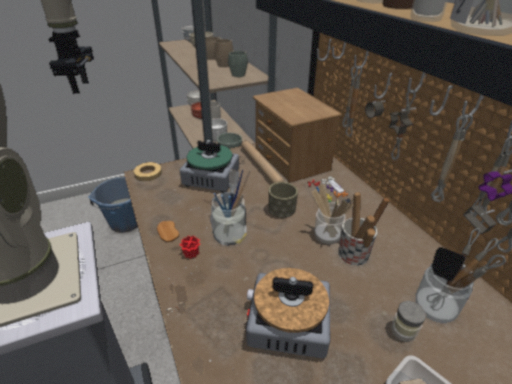

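View pics/wrist0.png

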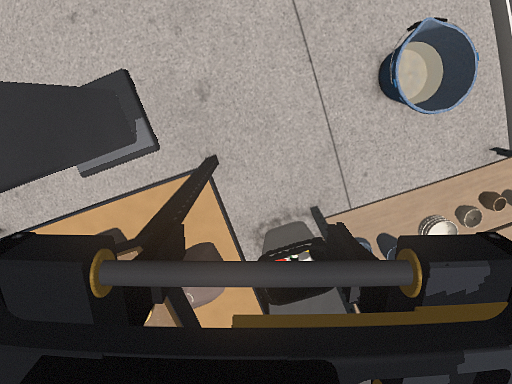

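The green stone is at scene pixel (203,165) and side pixel (209,157), to the far left. The cork disc is at scene (345,278). The wrist camera sees only floor. I'll measure the green disc first.

Run:
```python
from h import *
for n in('scene0','side0'):
    c=load(n); p=c['pixels']; hsv=cv2.cvtColor(p,cv2.COLOR_BGR2HSV)
    m=cv2.inRange(hsv,(65,80,30),(95,255,200))
    k,l,s,ce=cv2.connectedComponentsWithStats(m); i=1+np.argmax(s[1:,4]); print(n,s[i],ce[i])
    ys,xs=np.where(l==i); P=np.array([onz(c,x,y,.088) for x,y in zip(xs,ys)])
    h=cv2.convexHull(P[:,:2].astype(np.float32)); print('disc circle',cv2.minEnclosingCircle(h), cv2.fitEllipse(h))
    x,y=ce[i].astype(int); cr=p[y-50:y+40,x-60:x+60]; cv2.imwrite(f'pics/z_{n}.png',cv2.resize(cr,None,fx=6,fy=6,interpolation=cv2.INTER_CUBIC)); print(x-60,y-50)
```

```text
scene0 [180 154  47  25 713] [203.35343619 167.38990182]
disc circle ((0.5134890079498291, 0.2121829241514206), 0.07744605094194412) ((0.5158740878105164, 0.2143395096063614), (0.13669107854366302, 0.1608179658651352), 152.33160400390625)
143 117
side0 [188 146  44  24 569] [209.3198594  158.52196837]
disc circle ((0.5188136696815491, 0.2109725922346115), 0.07299955934286118) ((0.5182863473892212, 0.2110731154680252), (0.13278546929359436, 0.14652104675769806), 154.57626342773438)
149 108
```

View pics/z_scene0.png

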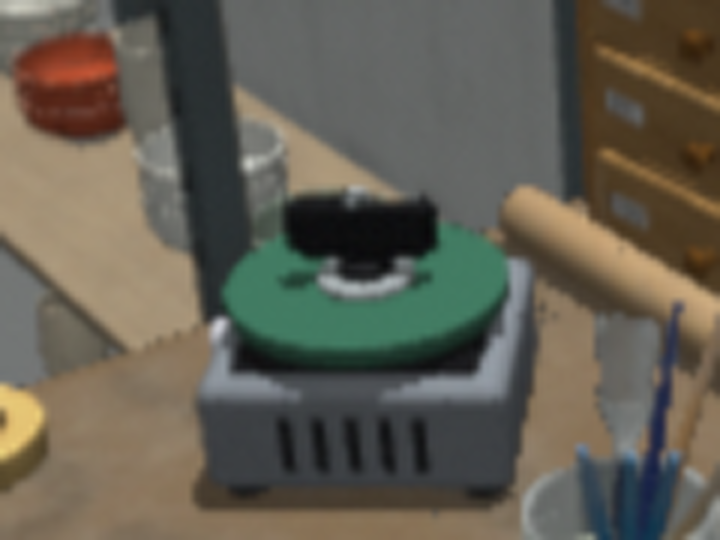

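View pics/z_side0.png

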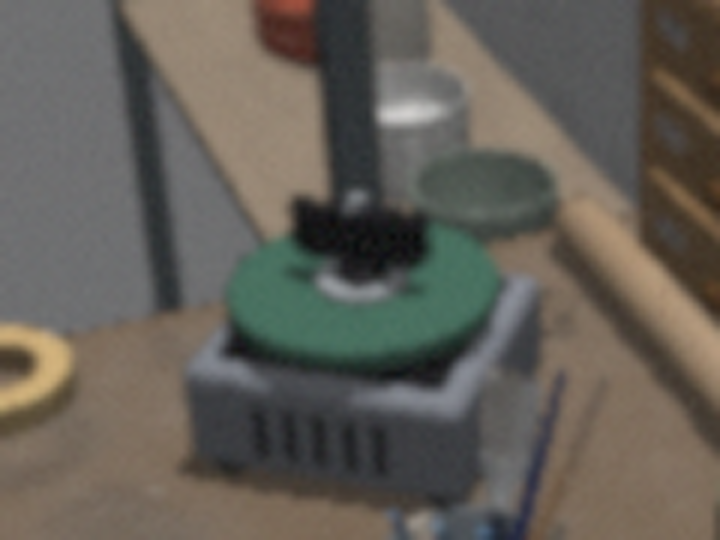

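Run:
```python
from h import *
a=load('scene0');b=load('side0')
f=lambda n,x,y:(x/6+(143 if n==0 else 149)-.4,y/6+(117 if n==0 else 108)-.4)
print('stud',onz(a,*f(0,357,189),.136),onz(b,*f(1,357,196),.136))
L=onz(a,*f(0,286,198),.131);R=onz(a,*f(0,437,203),.131);print('bar a',L,R,np.linalg.norm(R-L),np.degrees(np.arctan2(*(R-L)[1::-1])))
L=onz(b,*f(1,296,203),.131);R=onz(b,*f(1,425,215),.131);print('bar b',L,R,np.linalg.norm(R-L),np.degrees(np.arctan2(*(R-L)[1::-1])))
# bottom-edge of bar z=.099
L=onz(a,*f(0,290,248),.099);R=onz(a,*f(0,433,252),.099);print('low a',L,R,np.linalg.norm(R-L),np.degrees(np.arctan2(*(R-L)[1::-1])))
o1,d1=ray(a,*f(0,357,192));o2,d2=ray(b,*f(1,357,199))
t=np.linalg.lstsq(np.c_[d1,-d2],o2-o1,rcond=None)[0];print(o1+t[0]*d1,o2+t[1]*d2)
from scipy.spatial.transform import Rotation as Ro
s=r.read_state(); print(Ro.from_quat(s['eef_rot']).as_matrix().round(3))
```

```text
stud [0.52133805 0.2220795  0.136     ] [0.52156594 0.22167115 0.136     ]
bar a [0.49450703 0.244472   0.131     ] [0.54831705 0.19377054 0.131     ] 0.07393345703444727 -43.29631912912374
bar b [0.49399853 0.23620335 0.131     ] [0.54872207 0.19813832 0.131     ] 0.06666042703205721 -34.82200568050932
low a [0.4978043  0.25427005 0.099     ] [0.55058853 0.20602604 0.099     ] 0.07150984928770061 -42.42685253741056
[0.5218904  0.22349527 0.13370999] [0.52191062 0.2233386  0.13343534]
[[-0.946  0.325 -0.   ]
 [ 0.325  0.946 -0.001]
 [-0.    -0.001 -1.   ]]
```

Run:
```python
from h import *
a=load('scene0');b=load('side0')
# post centre line pixels: scene (165,60),(176,135) ; side (199,30),(207,130)
def plane(c,p,q):
    o,d=ray(c,*p);_,e=ray(c,*q);n=np.cross(d,e);n/=np.linalg.norm(n);return n,n@o
n1,k1=plane(a,(163,60),(177,150));n2,k2=plane(b,(200.5,30),(207.5,130))
print(n1,n2)
for z in(.1,.4,.8):
    print(z,np.linalg.solve(np.array([n1[:2],n2[:2]]),[k1-n1[2]*z,k2-n2[2]*z]))
```

```text
[-0.92157954  0.38816423 -0.00443593] [-0.96041248  0.27837647  0.01069651]
0.1 [0.69127061 0.80722263]
0.4 [0.70517198 0.84365567]
0.8 [0.72370715 0.89223305]
```

Request:
step_arm --increments '[[[-0.03,-0.018,-0.03],[0,0,0]],[[-0.07,-0.042,-0.03],[0,0,0]],[[-0.11,-0.066,-0.03],[0,0,0]],[[-0.15,-0.09,-0.03],[0,0,0]],[[-0.19,-0.114,-0.03],[0,0,0]]]' --hand -1

```text
time: 0.65
ee_pos: [0.3465, 0.4196, 0.252]
eef_rot: [0.165, 0.986, -0.001, -0.0]
ft_force: [0.8, 1.3, 0.6]
width: 0.0869
```

Request:
step_arm --increments '[[[-0.04,-0.024,0],[0,0,0.06]],[[-0.08,-0.048,0],[0,0,0.14]],[[-0.12,-0.072,0],[0,0,0.22]],[[-0.16,-0.095,0],[0,0,0.3]],[[-0.2,-0.117,0],[0,0,0.36]]]'

```text
time: 1.15
ee_pos: [0.4985, 0.2422, 0.2521]
eef_rot: [0.34, 0.94, -0.001, -0.0]
ft_force: [0.6, 0.1, 0.4]
width: 0.0871
```

Run:
```python
from h import *
c=snap('wrist','wrist1'); s=r.read_state(); print(s['ee_pos'],proj(c,[.52,.22,.131]))
```

```text
[0.50347062 0.23459644 0.25212837] [252.12692913 214.87819373]
```

View pics/wrist1.png

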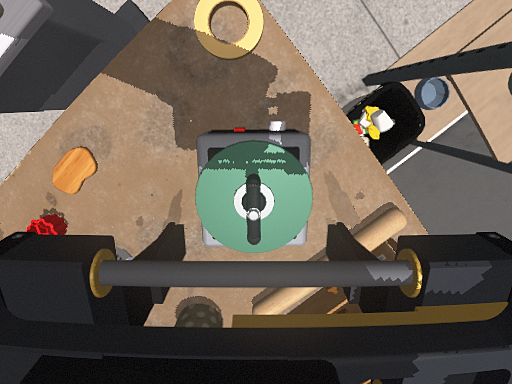

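The wrist view shows the green disc centred near (254,195). The nut's bar runs from (253,178) to (254,243), with the stud at (254,214), close to the predicted (252,215). The arm was still settling, so I'll take the picture again and measure from that.

Run:
```python
from h import *
c=snap('wrist','wrist2'); s=r.read_state(); print(s['ee_pos'],s['eef_rot'],proj(c,[.52,.22,.131]))
p=c['pixels'];cv2.imwrite('pics/z_w2.png',cv2.resize(p[130:260,180:330],None,fx=4.5,fy=4.5,interpolation=cv2.INTER_CUBIC))
hsv=cv2.cvtColor(p,cv2.COLOR_BGR2HSV); m=cv2.inRange(hsv,(65,60,30),(95,255,220))
k,l,st,ce=cv2.connectedComponentsWithStats(m); i=1+np.argmax(st[1:,4])
ys,xs=np.where(l==i); P=np.array([onz(c,x,y,.088) for x,y in zip(xs,ys)])
h=cv2.convexHull(P[:,:2].astype(np.float32)); print('disc',cv2.minEnclosingCircle(h),cv2.fitEllipse(h))
hull=cv2.convexHull(np.c_[xs,ys].astype(np.int32)); M=np.zeros_like(m);cv2.fillConvexPoly(M,hull,255)
d=cv2.inRange(p,(0,0,0),(60,60,60))&M
k,l,st,ce=cv2.connectedComponentsWithStats(d); i=1+np.argmax(st[1:,4]);print('bar px',st[i],ce[i])
ys,xs=np.where(l==i);B=np.array([onz(c,x,y,.131) for x,y in zip(xs,ys)])[:,:2]
rc=cv2.minAreaRect(B.astype(np.float32));print('bar rect',rc);bx=cv2.boxPoints(rc);print(bx)
```

```text
[0.50147749 0.23743513 0.25205265] [ 0.34398751  0.93897247 -0.00144429  0.00110185] [255.10046816 206.55295131]
disc ((0.5187662243843079, 0.2221851348876953), 0.06977362185716629) ((0.5189699530601501, 0.22219564020633698), (0.13792748749256134, 0.13850706815719604), 37.6927375793457)
bar px [245 166  23  38 281] [254.60854093 180.49822064]
bar rect ((0.5006062388420105, 0.23424676060676575), (0.02352236583828926, 0.03662761300802231), 64.3204574584961)
[[0.4790047  0.23158327]
 [0.5120147  0.21571115]
 [0.52220774 0.23691025]
 [0.4891978  0.25278237]]
```

View pics/z_w2.png

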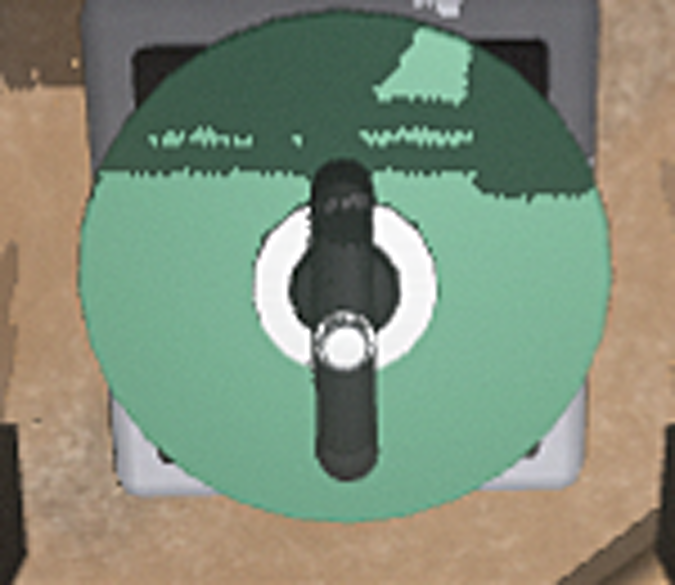

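Run:
```python
from h import *
c=load('wrist2'); f=lambda x,y:(180+x/4.5-.4,130+y/4.5-.4)
S=onz(c,*f(346,347),.136);N=onz(c,*f(347,480),.131);Nl=onz(c,*f(317,440),.131);Nr=onz(c,*f(377,440),.131)
F=onz(c,*f(343,160),.099)
print(S,N,np.linalg.norm((N-S)[:2]),'w',np.linalg.norm(Nl-Nr))
g=lambda v:np.degrees(np.arctan2(v[1],v[0]))
print('near from disc c',g(N[:2]-[.519,.222]),np.linalg.norm(N[:2]-[.519,.222]),'from S',g(N-S))
print(F,g([.519,.222]-F[:2]),np.linalg.norm(F[:2]-[.519,.222]), g(N-F), (N+F)/2)
from scipy.spatial.transform import Rotation as Ro
s=r.read_state();R=Ro.from_quat(s['eef_rot']).as_matrix();print(R.round(4),g(R[:,1]));
print('tool delta to (C,.112-.019 =tcp z)',R.T@(np.array([.519,.222,.0])-s['ee_pos']))
```

```text
[0.51966511 0.22215962 0.136     ] [0.5467501  0.19944733 0.131     ] 0.03534748620594512 w 0.014064833345965066
near from disc c -39.10095476044809 0.03575878977211672 from S -39.981723101783835
[0.4925189  0.24430218 0.099     ] -40.10383126399234 0.034621323817210996 -39.59428868459783 [0.5196345  0.22187476 0.115     ]
[[-0.7633  0.646   0.0011]
 [ 0.646   0.7633 -0.0035]
 [-0.0031 -0.002  -1.    ]] 49.759756076799086
tool delta to (C,.112-.019 =tcp z) [-2.25745668e-02  2.97169693e-05  2.52123394e-01]
```

The measurements agree:
- **Disc:** radius 69.8 mm, with its centre at (0.519, 0.222).
- **Bar:** direction about -39.6°, half length about 35 mm, thickness 14 mm.

The jaws are within 1° of square to the bar, so I'll descend.

Request:
step_arm --increments '[[[-0.023,0,0.01],[0,0,-0.01]],[[-0.023,0,0.03],[0,0,-0.01]],[[-0.023,0,0.055],[0,0,-0.01]],[[-0.023,0,0.08],[0,0,-0.01]],[[-0.023,0,0.1],[0,0,-0.01]]]'

```text
time: 1.75
ee_pos: [0.5183, 0.2224, 0.1504]
eef_rot: [0.339, 0.941, -0.002, 0.001]
ft_force: [0.2, 0.4, 0.5]
width: 0.087
```

Run:
```python
from h import *
c=snap('wrist','wrist3'); c=snap('scene','scene3');s=r.read_state()
from scipy.spatial.transform import Rotation as Ro
R=Ro.from_quat(s['eef_rot']).as_matrix();print(s['ee_pos'],R[:,1],s['ft_force'],R.T@(np.array([.5195,.222,.103])-s['ee_pos']))
```

```text
[0.51722054 0.22181849 0.14925782] [ 0.63776118  0.77020355 -0.0068672 ] [-0.87035664  0.10320291 -0.14692056] [-0.00158474  0.00191121  0.04624771]
```

View pics/wrist3.png

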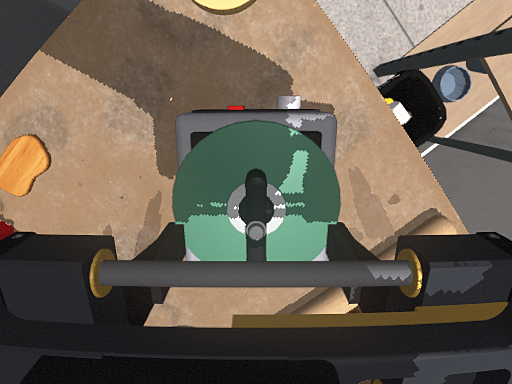

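The bar lies midway between the fingers (stud at (256,230)) and in line with the tool's x axis. I'll finish the descent.

Request:
step_arm --increments '[[[-0.001,0.001,0.015],[0,0,0]],[[-0.001,0.001,0.03],[0,0,0]],[[-0.001,0.001,0.04],[0,0,0]],[[-0.001,0.001,0.046],[0,0,0]],[[-0.001,0.001,0.046],[0,0,0]]]'

```text
time: 2.35
ee_pos: [0.5181, 0.2215, 0.1025]
eef_rot: [0.339, 0.941, -0.004, -0.001]
ft_force: [1.3, -0.1, 0.1]
width: 0.0868
```

Request:
step_arm --increments '[[[0,0,0],[0,0,0]],[[0,0,0],[0,0,0]],[[0,0,0],[0,0,0]],[[0,0,0],[0,0,0]],[[0,0,0],[0,0,0]]]' --hand 1 --grip_force 15

```text
time: 2.85
ee_pos: [0.5182, 0.2216, 0.1027]
eef_rot: [0.339, 0.941, -0.004, -0.001]
ft_force: [-0.5, -0.3, 0.8]
width: 0.0548
```

Request:
step_arm --increments '[[[0,0,0],[0,0,0]],[[0,0,0],[0,0,0]],[[0,0,0],[0,0,0]],[[0,0,0],[0,0,0]],[[0,0,0],[0,0,0]]]'

```text
time: 3.35
ee_pos: [0.5183, 0.2217, 0.1027]
eef_rot: [0.339, 0.941, -0.004, -0.001]
ft_force: [8.7, 9.7, -2.9]
width: 0.015
```

Request:
step_arm --increments '[[[0,0,0],[0,0,0]],[[0,0,0],[0,0,0]],[[0,0,0],[0,0,0]]]'

```text
time: 3.65
ee_pos: [0.5187, 0.2223, 0.1028]
eef_rot: [0.339, 0.941, -0.003, -0.0]
ft_force: [4.2, 3.4, -3.0]
width: 0.0135
```

The grip holds at 13.5 mm. Clockwise seen from above is +z about the downward tool axis. I'll start with a part turn.

Request:
step_arm --increments '[[[0,0,0],[0,0,0.08]],[[0,0,0],[0,0,0.18]],[[0,0,0],[0,0,0.28]],[[0,0,0],[0,0,0.38]],[[0,0,0],[0,0,0.46]]]'

```text
time: 4.15
ee_pos: [0.5196, 0.2229, 0.1028]
eef_rot: [0.546, 0.838, -0.002, 0.001]
ft_force: [8.1, 4.5, -7.4]
width: 0.014
```

Run:
```python
from h import *
from scipy.spatial.transform import Rotation as Ro
s=r.read_state();R=Ro.from_quat(s['eef_rot']).as_matrix();print(s['ee_pos'],np.degrees(np.arctan2(R[1,1],R[0,1])),s['ft_force'],s['torque'],s['width'],s['joint_positions'],R.T@(np.array([.5195,.222,.103])-s['ee_pos']))
```

```text
[0.51956595 0.2229046  0.10278917] 23.831903634483474 [ 8.06099162  4.53036572 -7.39816748] [ 1.09842199 -1.75005059  0.13458816] 0.01404135418065303 [-0.77565584  0.30725686  0.33897395  1.77945282 -0.11022861  1.07658054
  0.01721942] [-0.00080162 -0.00042637 -0.00020668]
```

Forces are low and the torque is about 0.13 N m. I'll continue.

Request:
step_arm --increments '[[[0,0,0],[0,0,0.1]],[[0,0,0],[0,0,0.2]],[[0,0,0],[0,0,0.3]],[[0,0,0],[0,0,0.4]],[[0,0,0],[0,0,0.5]]]'

```text
time: 4.65
ee_pos: [0.5208, 0.2231, 0.1028]
eef_rot: [0.738, 0.675, -0.001, 0.002]
ft_force: [9.6, 5.0, -9.2]
width: 0.0138
```

Request:
step_arm --increments '[[[0,0,0],[0,0,0.1]],[[0,0,0],[0,0,0.2]],[[0,0,0],[0,0,0.3]],[[0,0,0],[0,0,0.35]],[[0,0,0],[0,0,0.35]]]'

```text
time: 5.15
ee_pos: [0.5217, 0.2229, 0.1028]
eef_rot: [0.845, 0.536, 0.0, 0.003]
ft_force: [7.0, 2.2, -6.8]
width: 0.0141
```

Run:
```python
from h import *
from scipy.spatial.transform import Rotation as Ro
s=r.read_state();R=Ro.from_quat(s['eef_rot']).as_matrix();print(s['ee_pos'],np.degrees(np.arctan2(R[1,1],R[0,1])),s['ft_force'],s['torque'],s['width'],s['joint_positions'],R.T@(np.array([.5195,.222,.103])-s['ee_pos']))
snap('wrist','wrist4')
```

```text
[0.52166581 0.22291465 0.10281394] -25.243253124150556 [ 7.017549    2.18934872 -6.81177836] [ 0.40139768 -1.39143759 -0.0380589 ] 0.014086348712212772 [-0.88540897  0.32013849  0.47213211  1.78409483 -0.15752516  1.07392263
 -0.79932126] [-0.00175134 -0.00156796 -0.00019044]
```

View pics/wrist4.png

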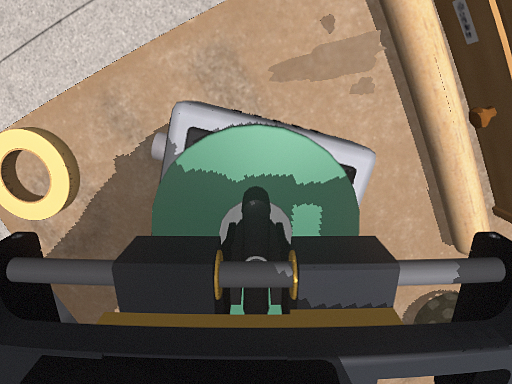

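The bar at (256,230) has turned with the tool: 50.4° to -25.2°, which is 1.32 rad. I'll release it, opening the jaws before lifting.

Request:
step_arm --increments '[[[0,0,0],[0,0,0]],[[0,0,0],[0,0,0]],[[0,0,0],[0,0,0]],[[0,0,0],[0,0,0]],[[0,0,0],[0,0,0]]]' --hand -1

```text
time: 5.7
ee_pos: [0.5215, 0.2229, 0.1028]
eef_rot: [0.844, 0.536, 0.0, 0.003]
ft_force: [-0.8, 0.1, -0.2]
width: 0.0459
```

Request:
step_arm --increments '[[[0,0,0],[0,0,0]],[[0,0,0],[0,0,0]],[[0,0,0],[0,0,0]],[[0,0,0],[0,0,0]],[[0,0,0],[0,0,0]]]'

```text
time: 6.2
ee_pos: [0.5215, 0.2229, 0.1028]
eef_rot: [0.844, 0.536, 0.0, 0.003]
ft_force: [0.5, 0.5, 0.3]
width: 0.0836
```

Request:
step_arm --increments '[[[0,0,-0.02],[0,0,0]],[[0,0,-0.05],[0,0,0]],[[0,0,-0.08],[0,0,0]],[[0,0,-0.11],[0,0,0]],[[0,0,-0.14],[0,0,0]]]'

```text
time: 6.7
ee_pos: [0.5209, 0.2233, 0.2441]
eef_rot: [0.844, 0.536, 0.0, 0.003]
ft_force: [1.2, 0.3, -0.3]
width: 0.087
```

Request:
step_arm --increments '[[[0.01,0,-0.01],[0,0,0]],[[0.01,0,-0.01],[0,0,0]],[[0.01,0,-0.01],[0,0,0]],[[0.01,0,-0.01],[0,0,0]],[[0.01,0,-0.01],[0,0,0]]]'

```text
time: 7.2
ee_pos: [0.5247, 0.2319, 0.2531]
eef_rot: [0.844, 0.536, -0.0, 0.003]
ft_force: [0.2, -0.9, 0.7]
width: 0.0869
```

Run:
```python
from h import *
c=snap('wrist','wrist5');b=snap('scene','scene5'); s=r.read_state(); print(s['time'],s['ee_pos'],s['ft_force'],s['width'],np.abs(s['joint_vel']).max())
x=proj(c,[.5195,.222,.136]);print(x)
u,v=x.astype(int);print(u-80,v-70)
cv2.imwrite('pics/z5.png',np.hstack([cv2.resize(c['pixels'][v-70:v+70,u-80:u+80],(480,420)),cv2.resize(b['pixels'][240:310,305:385][:, :],(320,420))]))
```

```text
7.3 [0.52491016 0.23207997 0.25349314] [ 0.38835448 -1.16295087 -0.35654688] 0.08742600481761503 0.006593874292485712
[255.80071535 196.82990863]
175 126
```

View pics/z5.png

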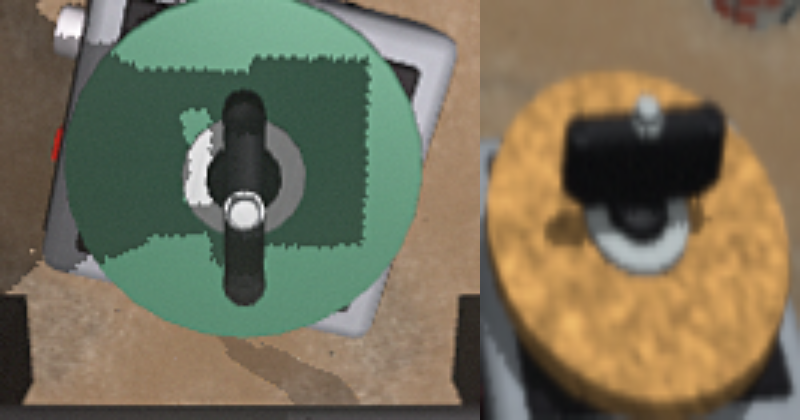

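View pics/scene5.png

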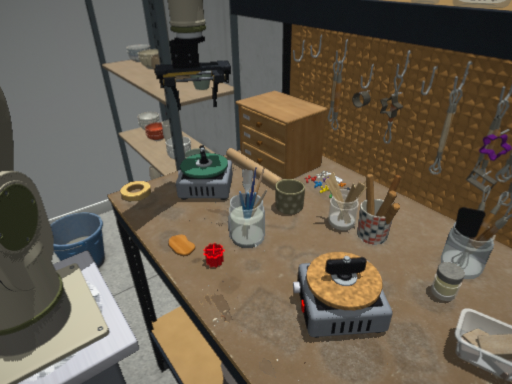

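The released bar stayed along the tool's x axis (crop (243,90) to (243,303)), about 75° on from its start. In the scene view the bar is now almost end-on. The cork nut looks unchanged and the gripper is well clear.

Run:
```python
from bench import r
print(r.close_job())
```

```text
the job is handed in; nothing more can be done
None
```

I gripped the green stone's wing nut across its bar and turned it about 1.3 rad (75.6°) clockwise seen from above, the loosening direction. I then opened the jaws, lifted clear and handed the job in at about 7.3 s.

**Nut position:** after release, the wrist picture showed the bar still where the gripper left it. With a start between -0.1 and 0.1, the joint value should be at least about 1.2 rad, above the 0.9 needed. This comes from the tool's turn and the pictures, because the joint value can't be read directly.

**Clearance and cork nut:** the gripper was about 0.12 m above the stud with the arm at rest and the force reading near zero. The arm never went near the cork disc, and its nut looked the same in the first and last pictures.

**Checks that disagreed:** the early scene and side views put the disc centre up to about 10 mm off and disagreed on the bar's direction (-43° and -35°). I used the closer wrist view instead, where the disc radius, bar thickness and axis all agreed with the sizes given to about a millimetre. Its bar half length read about 3 mm long.

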